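Tip the spent batteries through the spring flap of the collection bin

ROBOT

A 6-joint arm with a two-finger parallel gripper is mounted at the origin on the work surface. World frame = base frame: x ahead of the robot, y to its left, z up, the work surface at z = 0. Lengths are in m, angles in rad, forces in N, time in s.
With the tool pointing down it reaches from about 0.35 to 0.775 m from the base axis. Payload 7.3 kg.
Tool frame: the origin (TCP) lies at the very end of the fingers, on their centre line; the grasp point (between the pads) lies robot.pinch_z behind it (robot.pinch_z is the distance from the TCP to the grasp point, in m); y points along the fingers, z is the direction in which the jaws open and shut, and the axes are right-handed (so a half turn about y gives the same grasp; the last joint's range is limited). The gripper opens to 92 mm and grips with 3 to 60 N. Pads are 19 mm wide; open, the fingers measure 130 mm over their backs; the gripper's body (75 mm by 190 mm) begins 47 mm behind the grasp point.
Start: joints at [1.139, 0.342, 1.524, -0, 1.275, -0.146], TCP at [0.148, 0.504, 0.227] pointing down, gripper open.
Joint ranges: [-2.53, 2.53], [-0.77, 2.02], [0.04, 2.7], [-1, 4.14], [0.28, 2.66], [-3.11, 3.11]. Speed limits (rad/s): [2.57, 2.57, 3.14, 3.14, 3.14, 3.14].

INTERFACE

Orientations are given as [roll, pitch, yaw] about the fixed x, y, z axes, in that order (R = Rz(yaw) Ry(pitch) Rx(roll)).
In Python, from cell import status, viewer, robot gives the robot as it stands. The module is installed in compiled form; this text tells all that it offers.
- The arm moves only by the shell command python3 -m pendant 'ROWS' [FORCE]. ROWS is JSON, a list that holds one entry, the list of rows, each a list of 7 numbers: the shift along the tool's x, y, z in cm, then the turn, a rotation vector about the tool's x, y, z in rad, then the finger opening in cm, from 0 to 9.18. A call has 1 to 20 rows; each row is the pose to reach, as a shift and turn from the pose commanded when the call began, along the tool's axes at that moment; what a row does not reach only later rows make up. A row lasts 1/10 s, in which the tool goes at most 50 mm and 8.59 degrees, less where a joint would pass 70% of its speed; a pose out of reach is approached as far as the arm can. A call with a gripper value outside its range is refused whole. The fingers move at their own pace and stop on an object; FORCE is the grip in N (left out, the last holds). Time passes only in rows, so rows that repeat a pose let the fingers close. It gives the time, the measured TCP pose, the force and the opening at its end, in the units of the state.
- status.observe(): the state, without advancing time (a new reading comes with each control period).
- viewer.read_camera(name): name is "side" or "top" or "wrist"; returns a dict with "image" (480x640x3 uint8, red, green, blue), "range_z" (480x640 float32, m along the optical axis (not along the pixel's ray), 0 where there is no reading), "fx", "fy", "cx", "cy" (pixels), "distortion" ([k1, k2, p1, p2, k3] as OpenCV has them; the pictures are not rectified), "camera_from_world" (4x4, takes a point from world to camera coordinates). Camera axes: x right, y up, looking along -z (the intrinsics and any distortion apply to the point x, -y, -z); pixel columns grow to the right and rows downward; lengths in m; the calibration is good to about 2 mm. A picture is of the moment at which its call begins.
- robot.hand_in(): hands the job in, once; it reports no verdict.
The state is a dict: "time": time; "qpos": joint angles; "qvel": joint speeds; "joint_efforts": joint torques, N m; "tool_pos": TCP position; "tool_rot": TCP orientation; "contact_force": force on the tool from outside, world axes, zero at the start; "torque": the same for the moment, N m; "opening": finger opening in m.
Only numpy, scipy, OpenCV 4.12 (cv2) and the standard library are available. Lean on these libraries where they do the work, as an engineer would, in place of code of your own. Each camera call takes 0.05 s, during which the arm holds its last target. There are 200 camera calls.

TASK

Empty the dipper of spent batteries into the battery bin: press the bin's spring flap open with the dipper's rim, tip all four cells through, and let the flap close again. Then stand the empty dipper upright on the stack of card in the tray, as its paperweight, setting it down gently on the sheets; do not force anything or disturb the other things on the table.

Things in the scene. Friction and masses are not known exactly. Their poses are not given: they have to be found in the camera images.
- cup: the dipper: round flared steel cup with one straight level handle, 0.15 to 0.23 kg. Origin at the centre of its underside, z up its axis; the handle points along its own -x. 65 mm high, outer diameter 54 mm at the foot, 84 mm at the rim, wall 3 mm (13 degrees off the axis). Cells stay in up to a tip of about 80 degrees, begin to leave near 86, and all have slid out by 105 to 110; a small shake helps
- cup_grip (a point): middle of the dipper's round black grip, 115 mm from the cup's axis (cup x = -115 mm, 58 mm above the underside); the grip is 16 mm thick and runs 76 to 154 mm from the cup's axis, with a neck 8 mm thick inward of it. It can be taken at any roll about the handle: a hand first rolled about 45 degrees the other way can tip the cup past a right angle. Hold it firmly (60 N or more)
- bin: the battery bin, fixed: clear plastic box with a flat grey lid, 170 mm deep (its x), 140 mm wide (its y), lid top 170 mm above its underside. Origin at the centre of its underside, z up, front faces its own -x. Hollow down to its floor, 6 mm up
- bin_mouth (a point): centre of the opening in the bin's lid, level with the lid top (bin x = -9 mm); axes as the bin's. The opening is 112 mm (x) by 120 mm (y), shut by the flap. Lips 5 mm high stand along its sides (y = +-62 mm), a splash-back 30 mm high behind it (58 to 62 mm from this point along +x); its front is open: the cup comes from there with its handle lying out over one side, along y
- flap (a joint): angle of the metal flap, 0 = shut and flush with the lid top, to 1.2 rad. A plate 108 by 116 mm hinged along the opening's front edge (bin x = -64 mm, z = 170 mm, axis y); its free rear edge swings down into the bin. A spring shuts it: pushing 60 mm behind the hinge takes 1.5 N to start, 3 to 4 N at 0.5 rad. The cells' weight does not open it; at 0.4 rad they slide off it into the bin
- tray: low black tray, fixed, 226 by 166 mm (its x and y), floor 3 mm thick, rim 12 mm high on three sides. Origin at the centre of its underside, z up. A stack of white card, 208 by 148 mm, lies centred in it and stays put. The stack's height is not reported: its level top is somewhere from 13 to 47 mm above the tray's underside
- cell1: spent lithium photo cell, smooth grey cylinder 17 mm across and 34 mm long, about 17 g, one of four standing in the dipper at the start; origin at its centre
- cell2: spent lithium photo cell, smooth grey cylinder 17 mm across and 34 mm long, about 17 g, one of four standing in the dipper at the start; origin at its centre
- cell3: spent lithium photo cell, smooth grey cylinder 17 mm across and 34 mm long, about 17 g, one of four standing in the dipper at the start; origin at its centre
- cell4: spent lithium photo cell, smooth grey cylinder 17 mm across and 34 mm long, about 17 g, one of four standing in the dipper at the start; origin at its centre
- spray_can: bystander: upright spray can, 52 mm across, 160 mm high; origin at the centre of its underside
- tape_roll: bystander: roll of tape lying flat, 80 mm across, 24 mm high; origin at the centre of its underside
- cone: bystander: white paper cone, 72 mm across, 125 mm high; origin at the centre of its underside
- glue_gun: bystander: black hot-glue gun lying on its side, about 110 by 160 mm, 30 mm high; origin at the underside of its barrel

How it is judged:
On the way, in this order (a step that is already met when the one before it is completed fails the run):
1. the flap is pressed down (over 0.1 rad) by the tipped dipper (leaning over 0.8 rad) (value of joint flap above 0.1 rad and contact force between cup and bin above 0.3 N and angle between cup's own z axis and vertical above 0.8 rad).
2. all four cells are inside the bin below the lid, and the flap is shut again (x of cell1 in the frame of bin between -0.083 and 0.083 m and y of cell1 in the frame of bin between -0.068 and 0.068 m and z of cell1 in the frame of bin between 0 and 0.11 m and x of cell2 in the frame of bin between -0.083 and 0.083 m and y of cell2 in the frame of bin between -0.068 and 0.068 m and z of cell2 in the frame of bin between 0 and 0.11 m and x of cell3 in the frame of bin between -0.083 and 0.083 m and y of cell3 in the frame of bin between -0.068 and 0.068 m and z of cell3 in the frame of bin between 0 and 0.11 m and x of cell4 in the frame of bin between -0.083 and 0.083 m and y of cell4 in the frame of bin between -0.068 and 0.068 m and z of cell4 in the frame of bin between 0 and 0.11 m and value of joint flap below 0.05 rad), for 0.2 s.
At the end, for the whole second after the job is handed in: all four cells lie inside the bin (centres below 110 mm above its underside), the flap is shut (under 0.05 rad), and the empty dipper stands upright (within 0.08 rad) and still on the stack of card, its whole foot on the sheets (its axis within 75 mm of the tray's middle along x and 45 mm along y) (all of step 2 and contact force between cup and tray above 0.4 N and angle between cup's own z axis and vertical below 0.08 rad and x of cup in the frame of tray between -0.075 and 0.075 m and y of cup in the frame of tray between -0.045 and 0.045 m and z of cup in the frame of tray above 0.008 m and linear speed of cup below 0.02 m/s); the robot touches nothing.
It fails at once if the spray can, tape roll, cone or glue gun is pushed over 20 mm (distance of any of spray_can, tape_roll, cone, glue_gun from where it was at the start of the episode above 0.02 m).
It fails at once if the dipper falls: it moves faster than 0.35 m/s while no finger holds it (contact force between cup and the fingers below 0.05 N and linear speed of cup above 0.35 m/s).
It fails at once if the dipper is forced against the bin or its flap (over 25 N) (contact force between cup and bin above 25 N).
It fails at once if the dipper is pressed onto the card or tray with over 25 N (contact force between cup and tray above 25 N).
It also fails if it takes over 58 s, if anything falls off the work surface, if the arm or the gripper's body presses on something with over 40 N, if the wrist force passes 120 N, or if a joint passes its speed limit or range.

## Working session

There is one attempt and no reset: what is moved stays moved. The work goes in short steps, Python scripts to look and compute and a shell command to move; the robot and the scene stay as the last step left them, time stands still between calls to the robot, and variables do not carry over. Pictures are saved under pics/ and viewed, about 8 in all and at most 12, crops included, and the job is handed in when it is done.

```bash
mkdir -p pics; ls; cat > h.py <<'E'
import numpy as np, cv2
from scipy.spatial.transform import Rotation as R
from cell import status, viewer, robot
def cam(n):
    d=viewer.read_camera(n); d['K']=np.array([[d['fx'],0,d['cx']],[0,d['fy'],d['cy']],[0,0,1]]); d['D']=np.array(d['distortion'],float); return d
def cloud(d):
    v,u=np.mgrid[0:480,0:640]
    n=cv2.undistortPoints(np.stack([u,v],-1).reshape(-1,1,2).astype(np.float64),d['K'],d['D']).reshape(480,640,2)
    z=d['range_z'].astype(float); P=np.stack([n[...,0]*z,-n[...,1]*z,-z,np.ones_like(z)],-1)
    W=P@np.linalg.inv(d['camera_from_world']).T
    W=W[...,:3]; W[z==0]=np.nan; return W
def proj(d,p):
    p=np.c_[np.atleast_2d(p),np.ones(len(np.atleast_2d(p)))]@np.array(d['camera_from_world']).T
    q=p[:,:3]*[1,-1,-1]
    return cv2.projectPoints(q,np.zeros(3),np.zeros(3),d['K'],d['D'])[0].reshape(-1,2)
E
python3 - <<'E'
from h import *
print(robot.pinch_z, status.observe())
ims=[]
for n in ('top','side'):
    d=cam(n); W=cloud(d); np.savez(''+n,W=W,im=d['image'],**{k:d[k] for k in('K','D','camera_from_world')})
    ims.append(d['image']); cv2.imwrite(f'pics/{n}0.png',d['image'][...,::-1])
    print(n,np.linalg.inv(d['camera_from_world']).round(3).tolist(),d['fx'])
E
```

```text
pics
0.0188 {'time': 0.0, 'qpos': array([ 1.13900009e+00,  3.42693716e-01,  1.52501397e+00,  8.78823435e-06,
        1.27541294e+00, -1.45972828e-01]), 'qvel': array([ 0.00105898, -0.00024656, -0.00059983,  0.00023737,  0.00060807,
        0.00195996]), 'joint_efforts': array([-1.28937638e-03, -4.31252611e+01, -2.44217134e+01,  7.16993446e-02,
        5.59837196e-02, -9.65028471e-05]), 'tool_pos': array([0.14781126, 0.50333503, 0.22606109]), 'tool_rot': array([-1.57230683e+00,  2.30565437e-04, -2.85826150e-01]), 'contact_force': array([ 0.2847231 , -0.45299372,  0.16018876]), 'torque': array([ 0.01214639, -0.02657645, -0.02911647]), 'opening': 0.09156524925994643}
top [[0.008, 0.994, -0.111, 0.501], [-1.0, 0.005, -0.026, -0.054], [-0.026, 0.111, 0.993, 1.361], [0.0, 0.0, 0.0, 1.0]] 585.2333882607511
side [[0.996, 0.041, -0.073, 0.507], [-0.081, 0.696, -0.714, -1.154], [0.022, 0.717, 0.697, 1.215], [0.0, 0.0, 0.0, 1.0]] 617.780142027056
```

View pics/top0.png

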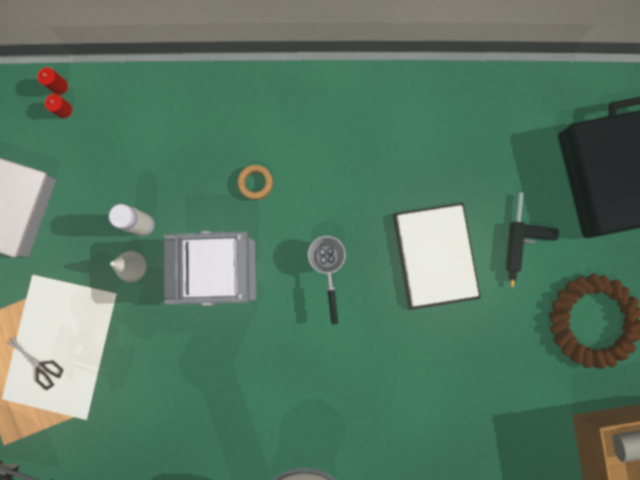

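View pics/side0.png

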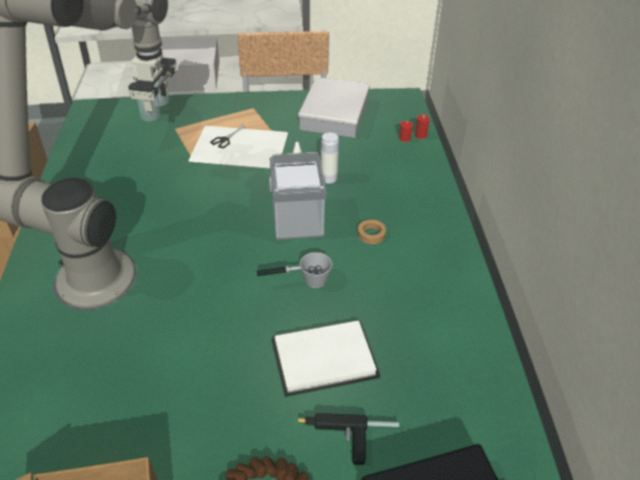

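The top view shows the cup at (327,255) with its handle toward the robot (333,305). The bin is at (210,268), with its splash-back on the left (row of dark line at u≈187), so its front faces the cup (world -y). The tray is at (437,255), cone at (130,266), can at (132,220). The side view agrees.

```bash
python3 - <<'E'
from h import *
T=np.load('top.npz');S=np.load('side.npz')
P=np.concatenate([T['W'].reshape(-1,3),S['W'].reshape(-1,3)]); 
C=np.concatenate([T['im'].reshape(-1,3),S['im'].reshape(-1,3)]).astype(int)
nT=480*640; src=np.arange(len(P))<nT
tab=(np.abs(P[:,2])<.004)
def reg(u0,u1,v0,v1):
    W=T['W'][v0:v1,u0:u1].reshape(-1,3); return W[np.isfinite(W[:,0])]
# table height check
print('table',np.nanmedian(T['W'][300:330,380:400,2]),np.nanmedian(S['W'][340:380,200:250,2]))
def box(name,W,lo,hi):
    W=W[(W[:,2]>lo)&(W[:,2]<hi)]; r=cv2.minAreaRect((W[:,:2]*1000).astype(np.float32)); print(name,len(W),'z',np.median(W[:,2]).round(4),'rect',np.round(r[0],1),np.round(r[1],1),round(r[2],1)); return W
for nm,r,lo,hi in [('bin lid',(155,265,220,315),.16,.178),('bin back',(155,265,220,315),.19,.21),('tray',(385,490,195,315),.005,.06),('handle',(320,345,285,330),.03,.08),('rim',(300,350,230,280),.055,.075),('can',(100,160,195,240),.1,.18),('cone',(100,155,245,290),.01,.14),('tape',(230,280,160,205),.01,.04),('glue',(500,565,185,290),.01,.05)]:
    W=box(nm,reg(*r),lo,hi)
# card
m=(C.min(1)>190)&(np.isfinite(P[:,0]))&(P[:,2]<.06)&(P[:,2]>.005)&(P[:,1]<-.1)&(P[:,1]>-.5)
for s,n in((src,'top'),(~src,'side')):
    box('card '+n,P[m&s],.005,.06)
# rim circle fit from both
for s,n in((src,'top'),(~src,'side')):
    q=P[s]; q=q[(np.hypot(q[:,0]-.5,q[:,1]+.06)<.09)&(q[:,2]>.055)&(q[:,2]<.08)]
    h=q[q[:,0]<.44] if 0 else q
    print(n,'cup pts',len(q),q.min(0),q.max(0))
E
```

```text
table 0.0010358086883229811 0.0004130173672256543
bin lid 5394 z 0.171 rect [561.6 201.3] [148.6 173.5] 3.5
bin back 185 z 0.1994 rect [558.3 253.3] [126.5   5.6] 3.0
tray 7190 z 0.0266 rect [ 603.3 -303.3] [244.  278.6] 89.8
handle 275 z 0.0652 rect [486.9 -58.6] [84.4 17.8] 6.4
rim 288 z 0.0638 rect [597.4 -46. ] [82.5 81.8] 51.3
can 653 z 0.1588 rect [668.4 385.6] [49.8 50.8] 37.9
cone 777 z 0.0514 rect [563.6 405.9] [57.3 81.7] 81.4
tape 582 z 0.0248 rect [768.7 121.7] [78.  77.9] 44.8
glue 1473 z 0.0277 rect [ 631.2 -516.1] [231.2 127.3] 6.3
card top 5842 z 0.0273 rect [ 599.7 -299.2] [207.7 149.6] 9.1
card side 4747 z 0.0266 rect [ 597.9 -298.5] [209.1 154. ] 9.9
top cup pts 406 [ 0.44516736 -0.08524687  0.05518867] [ 0.58672899 -0.01219691  0.07412198]
side cup pts 301 [ 0.44330324 -0.08814892  0.05501798] [ 0.58557352 -0.00922843  0.07254219]
```

```bash
cat >> h.py <<'E'
import json
def Rt(yaw,roll): # tool x along yaw, roll about it (deg); roll 0 = pointing down, +: hand back leans to -y
    return R.from_euler('z',yaw,degrees=True)*R.from_euler('x',roll-90,degrees=True)
def row(p,Rg,tcp=True,off=0):
    "target: p = grasp point (tcp=False) or TCP; prints row from present pose"
    s=status.observe(); R0=R.from_euler('xyz',s['tool_rot']); p=np.array(p,float)
    if not tcp: p=p+Rg.apply([0,robot.pinch_z,0])
    d=R0.inv().apply(p-s['tool_pos'])*100; w=(R0.inv()*Rg).as_rotvec()
    print('shift cm',d.round(2),'turn',w.round(3),'n>=',max(np.linalg.norm(d)/5,np.degrees(np.linalg.norm(w))/8.59).round(1))
def log():
    s=status.observe()
    with open('log.jsonl','a') as f: f.write(json.dumps([list(map(float,s[k])) for k in('qpos','tool_pos','tool_rot')])+'\n')
    return s
E
python3 - <<'E'
from h import *
log()
row([.42,-.08,.40],Rt(6.4,45))
E
```

```text
shift cm [ 42.56 -17.33 -48.32] turn [ 0.776 -0.377  0.156] n>= 13.3
```

```bash
L='python3 -c "from h import *;log()"'
python3 -m pendant '[[[8,-10,-9,0,0,0,9],[8,-10,-9,0,0,0,9],[42.5,-17.3,-48.3,0.78,-0.38,0.16,9],[42.5,-17.3,-48.3,0.78,-0.38,0.16,9],[42.5,-17.3,-48.3,0.78,-0.38,0.16,9],[42.5,-17.3,-48.3,0.78,-0.38,0.16,9],[42.5,-17.3,-48.3,0.78,-0.38,0.16,9],[42.5,-17.3,-48.3,0.78,-0.38,0.16,9]]]'; eval $L
python3 -m pendant '[[[30,0,-30,0.5,-0.4,0.1,9],[30,0,-30,0.5,-0.4,0.1,9],[30,0,-30,0.5,-0.4,0.1,9]]]'; eval $L; tail -2 log.jsonl
```

```text
time: 0.9
tool_pos: [0.2664, 0.2488, 0.3262]
tool_rot: [-1.045, 0.065, -0.003]
contact_force: [0.7, 0.2, -1.1]
opening: 0.09
time: 1.2
tool_pos: [0.3434, 0.1812, 0.2804]
tool_rot: [-0.789, -0.012, 0.197]
contact_force: [1.7, 1.0, 0.8]
opening: 0.0904
[[0.0446804438840286, -0.147883446443819, 1.9236071719914993, 0.5339753706866206, 1.4266014083163623, -1.600554147974985], [0.266374839702297, 0.2487562230290421, 0.3262096276963854], [-1.0454044191168737, 0.06546517535084728, -0.0029309304276885495]]
[[-0.3007248044024185, 0.1293243566945743, 1.928776852788407, 0.674035026754831, 1.529146822139304, -2.2603111667077216], [0.3434305976673492, 0.18115760020827146, 0.28043667481015044], [-0.7885231807618513, -0.012053203753735753, 0.19654055180097885]]
```

```bash
python3 - <<'E'
from h import *
import itertools
D=[json.loads(l) for l in open('log.jsonl')]
E=lambda a,t:R.from_euler(a,t)
for a4 in 'xyz':
  for s4,s5,s6 in itertools.product((1,-1),repeat=3):
   for a5 in 'xyz':
    for a6 in 'xyz':
     Cs=[]
     for q,p,r in D:
        M=E('z',q[0])*E('y',q[1]+q[2])*E(a4,s4*q[3])*E(a5,s5*q[4])*E(a6,s6*q[5])
        Cs.append(M.inv()*E('xyz',r))
     e=max((Cs[0].inv()*c).magnitude() for c in Cs[1:])
     if e<.2: print(a4,a5,a6,s4,s5,s6,e,Cs[0].as_matrix().round(3).tolist())
E
```

```text
z y z 1 1 1 7.570711667007543e-16 [[-0.0, -0.0, -1.0], [-1.0, 0.0, 0.0], [0.0, 1.0, -0.0]]
```

```bash
python3 -c "
from h import *
row([.44,-.08,.35],Rt(6.4,45)); row([.44,-.08,.35],Rt(186.4,-45))"
```

```text
shift cm [  4.45 -24.28 -14.64] turn [ 0.003  0.069 -0.051] n>= 5.7
shift cm [  4.45 -24.28 -14.64] turn [-0.079 -3.072 -0.004] n>= 20.5
```

```bash
L='python3 -c "from h import *;log()"'
python3 -m pendant '[[[0,-8,-8,0,0,0.2,9],[0,-8,-8,0,0,0.2,9],[5,-8,-10,0,0,0.2,9]]]'; eval $L
python3 -m pendant '[[[8,-2,-12,0,0.2,0.2,9],[8,-2,-12,0,0.2,0.2,9],[8,-2,-12,0,0.2,0.2,9]]]'; eval $L
python3 -m pendant '[[[8,-2,-12,0,-0.3,-0.2,9],[8,-2,-12,0,-0.3,-0.2,9],[8,-2,-12,0,-0.3,-0.2,9]]]'; eval $L
python3 - <<'E'
from h import *
from scipy.optimize import least_squares
D=[json.loads(l) for l in open('log.jsonl')]
for d in D: print(np.round(d[0],2))
E=lambda a,t:R.from_euler(a,t).as_matrix()
def fk(q,x):
    a1,b,d1,L2,a3,L3,c4,a5,d6=x
    return E('z',q[0])@([a1,b,d1]+E('y',q[1])@([0,0,L2]+E('y',q[2])@([a3,0,L3]+E('z',q[3])@([0,c4,0]+E('y',q[4])@[a5,0,d6]))))
f=lambda x:np.concatenate([fk(q,x)-p for q,p,r in D])
s=least_squares(f,[0,.05,.2,.4,0,.4,0,0,.3]); print(s.x.round(4),np.abs(s.fun).max(), s.jac.shape, np.linalg.svd(s.jac)[1].round(3))
E
```

```text
time: 1.5
tool_pos: [0.4089, 0.0657, 0.2687]
tool_rot: [-0.782, 0.138, 0.334]
contact_force: [0.5, 0.4, 1.1]
opening: 0.0901
time: 1.8
tool_pos: [0.5083, -0.0008, 0.1844]
tool_rot: [-0.78, 0.424, 0.339]
contact_force: [0.9, -0.9, 0.2]
opening: 0.0899
time: 2.1
tool_pos: [0.5817, -0.0807, 0.0885]
tool_rot: [-0.765, 0.06, 0.406]
contact_force: [0.4, -0.2, 0.0]
opening: 0.0901
[ 1.14  0.34  1.52  0.    1.28 -0.15]
[ 0.04 -0.15  1.92  0.53  1.43 -1.6 ]
[-0.3   0.13  1.93  0.67  1.53 -2.26]
[-0.41  0.4   1.59  0.49  1.79 -2.31]
[-0.38  0.79  1.18  0.38  1.96 -2.11]
[-0.5   0.96  1.05  0.44  1.81 -2.5 ]
[-0.      0.0764  0.2229  0.5062  0.0465  0.3796 -0.      0.      0.3181] 3.2051389320386647e-10 (18, 9) [4.81  4.206 3.443 0.747 0.577 0.552 0.312 0.136 0.12 ]
```

```bash
cat >> h.py <<'E'
from scipy.optimize import least_squares
X=[0,.0764,.2229,.5062,.0465,.3796,0,0,.3181]
LO=np.array([-2.53,-.77,.04,-1,.28,-3.11]);HI=np.array([2.53,2.02,2.7,4.14,2.66,3.11])
CT=R.from_matrix([[0,0,-1],[-1,0,0],[0,1,0]])
def fk(q):
    e=lambda a,t:R.from_euler(a,t)
    A=e('z',q[0]);B=A*e('y',q[1]);C=B*e('y',q[2]);W=C*e('z',q[3])*e('y',q[4])
    return A.apply([0,X[1],X[2]])+B.apply([0,0,X[3]])+C.apply([X[4],0,X[5]])+W.apply([0,0,X[8]]), W*e('z',q[5])*CT
def ik(p,Rg,tcp=False,n=12,q0=None,m=.04):
    p=np.array(p,float)
    if not tcp: p=p+Rg.apply([0,robot.pinch_z,0])
    rng=np.random.default_rng(0); best=[]
    def f(q):
        a,b=fk(q); return np.r_[(a-p)*5,(b.inv()*Rg).as_rotvec()]
    for i in range(n):
        s=q0 if (i==0 and q0 is not None) else LO+(HI-LO)*rng.uniform(.1,.9,6)
        o=least_squares(f,np.clip(s,LO+m+.001,HI-m-.001),bounds=(LO+m,HI-m))
        if o.cost<1e-8 and not any(np.abs(o.x-b).max()<.05 for b in best): best.append(o.x)
    return best
E
cat > t.py <<'E'
from h import *
bo=np.array([.5615,.2015]); a=np.radians(93.3); bx=np.array([np.cos(a),np.sin(a)]); by=np.array([-bx[1],bx[0]])
gp=np.array([.597,-.046])-.118*np.array([np.cos(.1117),np.sin(.1117)])
for h in (30,40,45,50,60):
  for half in (0,1):
    f=lambda yaw,roll: Rt(yaw,roll) if not half else Rt(yaw+180,-roll)
    A=ik([*gp,.060],f(6.4,h)); 
    print('roll',h,'half',half,'pick',[a.round(2).tolist() for a in A])
    for side in(1,-1):
      hp=bo+.004*bx+side*.118*by
      # handle other side: cup yaw+180, hand same turn, so hand roll wrt cup reversed sign in world picture
      for tip in (0,60,110):
        if side==1: Rg=f(3.3,h-tip)
        else: Rg=f(183.3,h+tip)
        B=ik([*hp,.185 if tip>100 else .26],Rg)
        print('   side',side,'tip',tip,[b.round(2).tolist() for b in B])
E
python3 t.py; python3 -c "
from h import *
s=status.observe();print(s['tool_pos']-fk(s['qpos'])[0])"
```

```text
roll 30 half 0 pick [[-0.54, 0.65, 1.74, 0.45, 1.14, -2.49]]
   side 1 tip 0 [[-0.06, 0.24, 1.75, 0.55, 1.27, -1.88]]
   side 1 tip 60 [[0.54, 0.42, 1.48, -0.46, 1.51, -1.0]]
   side 1 tip 110 [[0.74, 0.92, 1.41, -0.95, 1.91, -0.64]]
   side -1 tip 0 [[0.39, 0.84, 0.71, -0.5, 1.75, 1.86]]
   side -1 tip 60 []
   side -1 tip 110 [[0.45, 1.57, 0.67, 4.06, 2.3, 1.79]]
roll 30 half 1 pick [[-0.54, 0.65, 1.74, 0.45, 1.14, 0.65]]
   side 1 tip 0 [[-0.06, 0.24, 1.75, 0.55, 1.27, 1.26]]
   side 1 tip 60 [[0.54, 0.42, 1.48, -0.46, 1.51, 2.14]]
   side 1 tip 110 [[0.74, 0.92, 1.41, -0.95, 1.91, 2.5]]
   side -1 tip 0 [[0.39, 0.84, 0.71, -0.5, 1.75, -1.28]]
   side -1 tip 60 []
   side -1 tip 110 [[0.45, 1.57, 0.67, 4.06, 2.3, -1.35]]
roll 40 half 0 pick [[-0.6, 0.72, 1.68, 0.53, 1.28, -2.58]]
   side 1 tip 0 [[-0.15, 0.27, 1.79, 0.71, 1.32, -2.05]]
   side 1 tip 60 [[0.46, 0.36, 1.51, -0.32, 1.42, -1.1]]
   side 1 tip 110 [[0.72, 0.83, 1.43, -0.86, 1.8, -0.67]]
   side -1 tip 0 [[0.45, 0.9, 0.67, -0.66, 1.82, 1.88]]
   side -1 tip 60 []
   side -1 tip 110 [[0.39, 1.59, 0.71, 3.86, 2.35, 1.74]]
[... 1828 characters left out ...]

roll 60 half 0 pick [[-0.68, 0.9, 1.58, 0.65, 1.56, -2.7]]
   side 1 tip 0 [[-0.3, 0.4, 1.87, 0.95, 1.48, -2.34]]
   side 1 tip 60 [[0.26, 0.26, 1.6, 0.0, 1.28, -1.37]]
   side 1 tip 110 [[0.66, 0.66, 1.49, -0.69, 1.58, -0.76]]
   side -1 tip 0 []
   side -1 tip 60 []
   side -1 tip 110 [[0.27, 1.6, 0.82, 3.41, 2.44, 1.56]]
roll 60 half 1 pick [[-0.68, 0.9, 1.58, 0.65, 1.56, 0.45]]
   side 1 tip 0 [[-0.3, 0.4, 1.87, 0.95, 1.48, 0.8]]
   side 1 tip 60 [[0.26, 0.26, 1.6, -0.0, 1.28, 1.78]]
   side 1 tip 110 [[0.66, 0.66, 1.49, -0.69, 1.58, 2.38]]
   side -1 tip 0 []
   side -1 tip 60 []
   side -1 tip 110 [[0.27, 1.6, 0.82, 3.41, 2.44, -1.58]]
[ 6.13662426e-06 -1.22772921e-05  1.31381103e-05]
```

```bash
python3 -m pendant '[[[0,-5,0,0,0,0,4],[0,-10,0,0,0,0,4],[-5,-13,0,0,0,0,4]]]'; python3 - <<'E'
from h import *
Rg=Rt(6.4,40)
g=np.array([.4797,-.0592,.058])
row(g+Rg.apply([0,-.10,0]),Rg,tcp=False)
E
```

```text
time: 2.4
tool_pos: [0.5869, -0.1785, 0.18]
tool_rot: [-0.771, 0.059, 0.408]
contact_force: [-0.1, -1.5, -0.9]
opening: 0.07
shift cm [-6.27 11.76  2.55] turn [-0.092  0.177 -0.245] n>= 2.7
```

```bash
python3 -m pendant '[[[-6,0,2.5,-0.09,0.18,-0.25,4],[-6,0,2.5,-0.09,0.18,-0.25,4],[-6,5,2.5,-0.09,0.18,-0.25,4],[-6.27,11.76,2.55,-0.092,0.177,-0.245,4],[-6.27,11.76,2.55,-0.092,0.177,-0.245,4],[-6.27,11.76,2.55,-0.092,0.177,-0.245,4]]]'; python3 - <<'E'
from h import *
Rg=Rt(6.4,40)
g=np.array([.4797,-.0592,.058])
row(g,Rg,tcp=False)
d=cam('wrist'); im=d['image'].copy(); cv2.circle(im,tuple(proj(d,g)[0].astype(int)),3,(255,0,0),-1); cv2.imwrite('pics/w1.png',im[...,::-1])
W=cloud(d).reshape(-1,3); W=W[np.isfinite(W[:,0])]
q=W[(np.abs(W[:,0]-.48)<.01)&(np.abs(W[:,1]+.059)<.02)&(W[:,2]>.03)&(W[:,2]<.08)]; print(len(q),q.mean(0) if len(q) else 0, q[:,1].min(),q[:,1].max(),q[:,2].max())
E
```

```text
time: 3.0
tool_pos: [0.4793, -0.1072, 0.12]
tool_rot: [-0.865, 0.01, 0.11]
contact_force: [0.1, 0.6, 0.3]
opening: 0.0399
shift cm [ 0.64  9.69 -0.4 ] turn [-0.008 -0.008 -0.007] n>= 1.9
609 [ 0.47981109 -0.06394388  0.06310232] -0.06951140288165919 -0.05475528302493335 0.06715537749770478
```

View pics/w1.png

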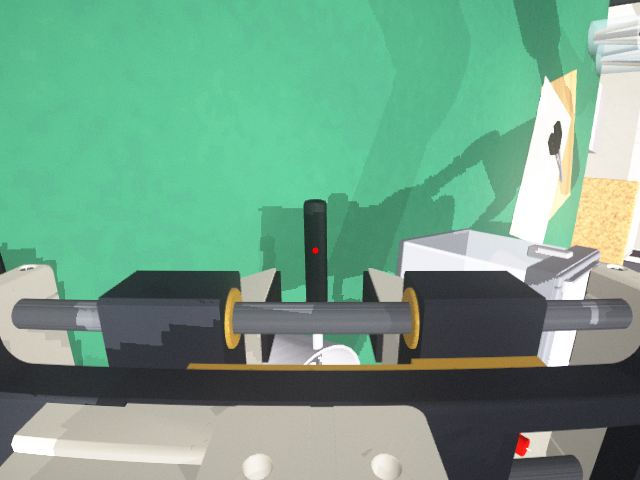

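The grip sits between the open jaws at about (315,250), on the predicted point. Closing in and gripping.

```bash
python3 -m pendant '[[[0.6,3,-0.4,0,0,0,4],[0.6,6,-0.4,-0.01,-0.01,-0.01,4],[0.64,8.5,-0.4,-0.01,-0.01,-0.01,4],[0.64,9.7,-0.4,-0.01,-0.01,-0.01,4],[0.64,9.7,-0.4,-0.01,-0.01,-0.01,4],[0.64,9.7,-0.4,-0.01,-0.01,-0.01,3],[0.64,9.7,-0.4,-0.01,-0.01,-0.01,2.2],[0.64,9.7,-0.4,-0.01,-0.01,-0.01,0.5],[0.64,9.7,-0.4,-0.01,-0.01,-0.01,0.5],[0.64,9.7,-0.4,-0.01,-0.01,-0.01,0.5],[0.64,9.7,-0.4,-0.01,-0.01,-0.01,0.5],[0.64,9.7,-0.4,-0.01,-0.01,-0.01,0.5]]]' 60; python3 - <<'E'
from h import *
Rg=Rt(6.4,40)
s=status.observe();print(s['tool_pos']-R.from_euler('xyz',s['tool_rot']).apply([0,.0188,0]))
E
```

```text
time: 4.25
tool_pos: [0.4807, -0.0494, 0.0445]
tool_rot: [-0.879, -0.008, 0.11]
contact_force: [-0.3, -0.9, 1.5]
opening: 0.0144
[ 0.48190304 -0.06138465  0.05901047]
```

```bash
python3 -m pendant '[[[0,-0.4,0.3,0,0,0,0.5],[0,-1.5,1.2,0,0,0,0.5],[0,-3,2.5,0,0,0,0.5],[0,-4.6,3.8,0,0,0,0.5],[0,-6.2,5.1,0,0,0,0.5],[0,-7.8,6.5,0,0,0,0.5],[0,-9.4,7.8,0,0,0,0.5],[0,-11,9.1,0,0,0,0.5],[0,-12.6,10.4,0,0,0,0.5],[0,-14.2,11.7,0,0,0,0.5],[0.1,-15.7,13,0,0,0,0.5],[0.1,-16.6,13.7,0,0,0,0.5],[0.1,-16.9,14,0,0,0,0.5],[0.1,-16.9,14,0,0,0,0.5]]]'
cat >> h.py <<'E'
bo=np.array([.5615,.2015]); _a=np.radians(93.3); bx=np.array([np.cos(_a),np.sin(_a)]); by=np.array([-bx[1],bx[0]])
def pour(hx,H,tip,y=.006):
    "handle axis at bin x=hx, H above lid (m), tip deg"
    p=bo+hx*bx+(y+.116)*by; Rg=Rt(3.3,40-tip)
    print('tip',tip,'H',H,end=' '); row([*p,.171+H],Rg,tcp=False); print([a.round(2) for a in ik([*p,.171+H],Rg,n=1,q0=status.observe()['qpos'])])
E
python3 - <<'E'
from h import *
s=status.observe();print(s['tool_pos']-R.from_euler('xyz',s['tool_rot']).apply([0,.0188,0]),s['contact_force'],s['torque'])
pour(-.006,.11,0)
d=cam('side');cv2.imwrite('pics/s1.png',d['image'][100:420,150:470][...,::-1])
E
```

```text
time: 5.65
tool_pos: [0.4796, -0.0495, 0.264]
tool_rot: [-0.879, -0.008, 0.111]
contact_force: [-0.7, 0.2, -3.6]
opening: 0.0147
[ 0.48082804 -0.06143305  0.27846203] [-0.69459427  0.24981659 -3.55761665] [-0.76401813  0.25103095  0.00139314]
tip 0 H 0.11 shift cm [-1.24 15.93 19.66] turn [ 0.006  0.046 -0.028] n>= 5.1
[array([-0.18,  0.24,  1.77,  0.69,  1.38, -2.03])]
```

View pics/s1.png

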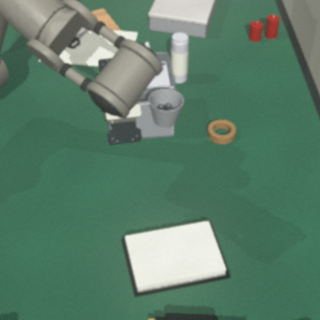

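The cup (with cells) is lifted upright at crop (165,105). I'm moving it over the bin.

```bash
python3 -m pendant '[[[0,0.5,0.6,0,0,0,0.5],[-0.1,1.6,2,0,0.01,0,0.5],[-0.2,3,3.7,0,0.01,0,0.5],[-0.3,4.5,5.5,0,0.01,-0.01,0.5],[-0.5,6,7.4,0,0.02,-0.01,0.5],[-0.6,7.5,9.3,0,0.02,-0.01,0.5],[-0.7,9,11.1,0,0.03,-0.02,0.5],[-0.8,10.5,13,0,0.03,-0.02,0.5],[-0.9,12,14.8,0,0.04,-0.02,0.5],[-1,13.3,16.4,0,0.04,-0.02,0.5],[-1.1,14.5,17.9,0,0.045,-0.03,0.5],[-1.2,15.4,19,0,0.045,-0.03,0.5],[-1.24,15.9,19.6,0.006,0.046,-0.028,0.5],[-1.24,15.9,19.6,0.006,0.046,-0.028,0.5]]]'
python3 - <<'E'
from h import *
for H,t in((.11,0),(.09,30),(.075,60),(.05,76),(.043,80)): pour(-.006,H,t)
E
```

```text
time: 7.1
tool_pos: [0.439, 0.2008, 0.2663]
tool_rot: [-0.872, 0.001, 0.059]
contact_force: [-0.2, -0.2, -3.1]
opening: 0.0143
tip 0 H 0.11 shift cm [ 0.04 -0.04 -0.  ] turn [-0.001  0.    -0.001] n>= 0.0
[array([-0.18,  0.24,  1.77,  0.69,  1.38, -2.03])]
tip 30 H 0.09 shift cm [ 0.04  1.24 -2.23] turn [-0.524  0.001 -0.001] n>= 3.5
[array([ 0.13,  0.22,  1.66,  0.18,  1.25, -1.55])]
tip 60 H 0.075 shift cm [ 0.04  1.7  -3.88] turn [-1.048e+00  1.000e-03 -1.000e-03] n>= 7.0
[array([ 0.44,  0.35,  1.56, -0.33,  1.38, -1.1 ])]
tip 76 H 0.05 shift cm [ 0.04  3.12 -5.69] turn [-1.327e+00  1.000e-03 -1.000e-03] n>= 8.9
[array([ 0.57,  0.49,  1.53, -0.54,  1.48, -0.91])]
tip 80 H 0.043 shift cm [ 0.04  3.53 -6.17] turn [-1.397e+00  1.000e-03 -1.000e-03] n>= 9.3
[array([ 0.59,  0.53,  1.53, -0.59,  1.5 , -0.87])]
```

```bash
python3 -m pendant '[[[0,0.1,-0.2,-0.05,0,0,0.5],[0,0.4,-0.7,-0.16,0,0,0.5],[0,0.7,-1.2,-0.28,0,0,0.5],[0,1,-1.8,-0.4,0,0,0.5],[0,1.24,-2.2,-0.52,0,0,0.5],[0,1.35,-2.6,-0.64,0,0,0.5],[0,1.45,-3,-0.76,0,0,0.5],[0,1.55,-3.4,-0.88,0,0,0.5],[0,1.65,-3.8,-1,0,0,0.5],[0,2,-4.4,-1.12,0,0,0.5],[0,2.5,-5,-1.22,0,0,0.5],[0,2.9,-5.5,-1.3,0,0,0.5],[0,3.1,-5.7,-1.33,0,0,0.5],[0,3.1,-5.7,-1.33,0,0,0.5]]]'
python3 - <<'E'
from h import *
s=status.observe();print(s['contact_force'],s['torque'])
for H,t in((.05,76),(.043,80),(.038,86),(.030,90),(.024,98),(.019,105),(.017,110)): pour(-.006,H,t)
d=cam('side');W=cloud(d);cv2.imwrite('pics/s2.png',cv2.resize(d['image'][110:310,200:420],None,fx=3,fy=3)[...,::-1])
# handle axis / bin check
d2=cam('top');cv2.imwrite('pics/t2.png',cv2.resize(d2['image'][180:380,120:360],None,fx=3,fy=3)[...,::-1])
E
```

```text
time: 8.5
tool_pos: [0.4408, 0.1765, 0.2047]
tool_rot: [-2.202, 0.003, 0.057]
contact_force: [0.5, -0.1, -2.3]
opening: 0.0144
[ 0.48489561 -0.08159755 -2.32645887] [0.75141792 0.40629485 0.0305676 ]
tip 76 H 0.05 shift cm [-0.   -0.14  0.01] turn [ 0.003  0.002 -0.003] n>= 0.0
[array([ 0.57,  0.49,  1.53, -0.54,  1.48, -0.91])]
tip 80 H 0.043 shift cm [-0.    0.42  0.3 ] turn [-0.067  0.002 -0.003] n>= 0.4
[array([ 0.59,  0.53,  1.53, -0.59,  1.5 , -0.87])]
tip 86 H 0.038 shift cm [-0.   0.8  0.4] turn [-0.171  0.002 -0.003] n>= 1.1
[array([ 0.63,  0.58,  1.51, -0.65,  1.56, -0.82])]
tip 90 H 0.03 shift cm [0.   1.42 0.74] turn [-0.241  0.002 -0.003] n>= 1.6
[array([ 0.65,  0.62,  1.51, -0.69,  1.59, -0.78])]
tip 98 H 0.024 shift cm [0.   1.82 0.84] turn [-0.381  0.002 -0.002] n>= 2.5
[array([ 0.68,  0.7 ,  1.49, -0.77,  1.67, -0.73])]
tip 105 H 0.019 shift cm [0.   2.13 0.93] turn [-0.503  0.002 -0.002] n>= 3.4
[array([ 0.7 ,  0.77,  1.47, -0.83,  1.74, -0.69])]
tip 110 H 0.017 shift cm [0.   2.2  0.91] turn [-0.59   0.002 -0.002] n>= 3.9
[array([ 0.72,  0.81,  1.46, -0.87,  1.79, -0.67])]
```

View pics/s2.png

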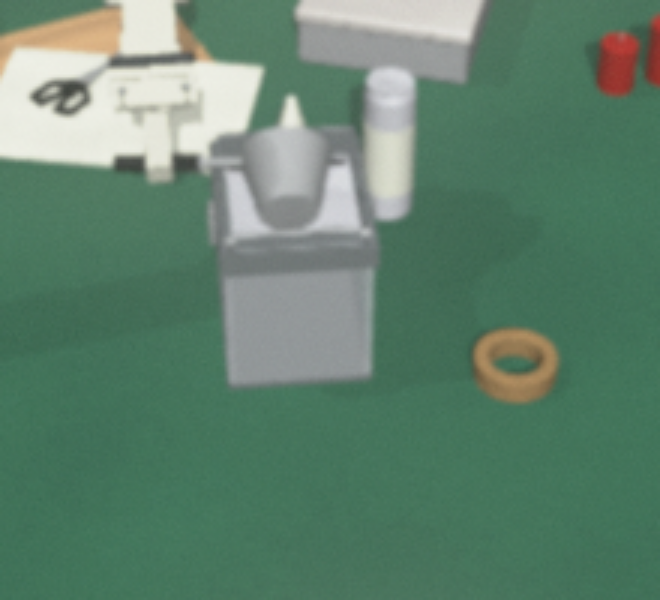

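View pics/t2.png

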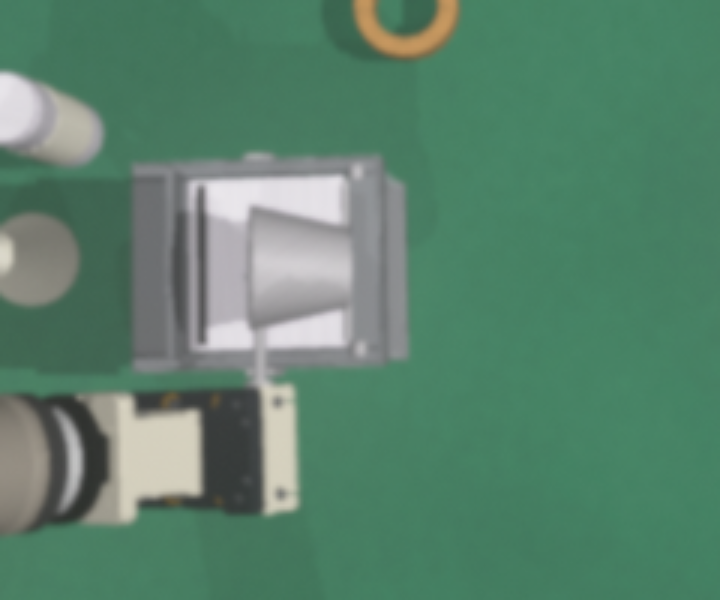

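The cup lies tipped, centred over the flap (crop ~(300,268)), handle out over the robot side and gripper clear of the bin side. I'm pressing the flap and tipping on.

```bash
python3 -m pendant '[[[0,0.2,0.2,-0.04,0,0,0.5],[0,0.42,0.3,-0.07,0,0,0.5],[0,0.6,0.35,-0.12,0,0,0.5],[0,0.8,0.4,-0.17,0,0,0.5],[0,1.1,0.57,-0.21,0,0,0.5],[0,1.42,0.74,-0.24,0,0,0.5]]]'
```

```text
time: 9.2
tool_pos: [0.4413, 0.1742, 0.1897]
tool_rot: [-2.445, -0.0, 0.058]
contact_force: [-1.2, 1.0, -0.3]
opening: 0.0144
```

```bash
python3 -c "
from h import *
for H,t in((.024,98),(.019,105),(.017,110),(.017,113)): pour(-.006,H,t)"
```

```text
tip 98 H 0.024 shift cm [-0.04  0.42  0.26] turn [-0.138  0.     0.   ] n>= 0.9
[array([ 0.68,  0.7 ,  1.49, -0.77,  1.67, -0.73])]
tip 105 H 0.019 shift cm [-0.04  0.7   0.42] turn [-0.26  0.    0.  ] n>= 1.7
[array([ 0.7 ,  0.77,  1.47, -0.83,  1.74, -0.69])]
tip 110 H 0.017 shift cm [-0.04  0.78  0.41] turn [-0.348  0.     0.   ] n>= 2.3
[array([ 0.72,  0.81,  1.46, -0.87,  1.79, -0.67])]
tip 113 H 0.017 shift cm [-0.04  0.74  0.32] turn [-0.4  0.   0. ] n>= 2.7
[array([ 0.72,  0.84,  1.45, -0.89,  1.82, -0.66])]
```

```bash
python3 -m pendant '[[[0,0.2,0.13,-0.07,0,0,0.5],[0,0.42,0.26,-0.14,0,0,0.5],[0,0.56,0.34,-0.2,0,0,0.5],[0,0.7,0.42,-0.26,0,0,0.5],[0,0.74,0.42,-0.3,0,0,0.5],[0,0.78,0.41,-0.35,0,0,0.5],[0,0.78,0.41,-0.35,0,0,0.5],[0,0.74,0.32,-0.4,0,0,0.5],[0,0.74,0.32,-0.4,0,0,0.5],[0,0.74,0.32,-0.4,0,0,0.5],[0,0.74,0.32,-0.34,0,0,0.5],[0,0.74,0.32,-0.4,0,0,0.5],[0,0.74,0.32,-0.34,0,0,0.5],[0,0.74,0.32,-0.4,0,0,0.5],[0,0.74,0.32,-0.4,0,0,0.5],[0,0.74,0.32,-0.4,0,0,0.5]]]'
python3 - <<'E'
from h import *
print(status.observe()['torque'])
d2=cam('side');a=cv2.resize(d2['image'][130:250,240:360],(400,400),interpolation=3)
d=cam('top');b=cv2.resize(d['image'][220:320,155:265],(400,400),interpolation=3)
cv2.imwrite('pics/p3.png',np.hstack([a,b])[...,::-1])
E
```

```text
time: 10.8
tool_pos: [0.4416, 0.1701, 0.1832]
tool_rot: [-2.841, -0.0, 0.057]
contact_force: [0.5, 1.4, 0.2]
opening: 0.0142
[ 0.68134977 -0.13087304  0.34099883]
```

View pics/p3.png

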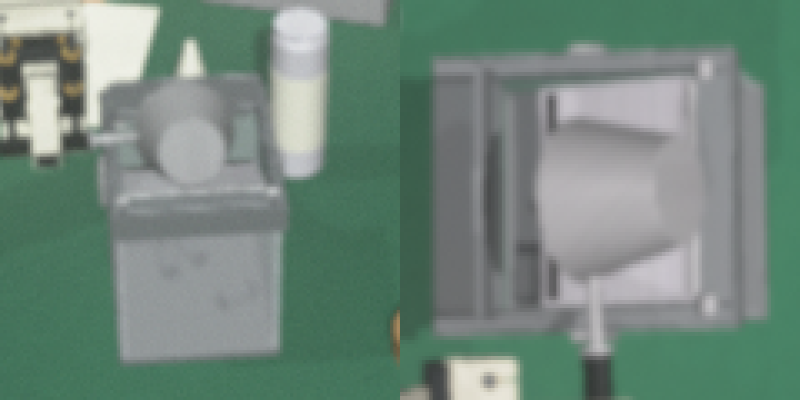

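The flap is open and dark blobs, apparently the four cells, show in the bin through its clear front (around crop (170–245, 258–302)). I'll add a short shake, then raise straight up and right the cup, and check.

```bash
python3 -m pendant '[[[0,0,0,0.06,0,0,0.5],[0,0,0,0,0,0,0.5],[0,0,0,0.06,0,0,0.5],[0,0,0,0,0,0,0.5],[0,-0.3,-1,0,0,0,0.5],[0,-0.7,-2.2,0,0,0,0.5],[0,-1.1,-3.4,0,0,0,0.5],[0,-1.5,-4.8,0,0,0,0.5],[0,-2,-6.3,0,0,0,0.5],[0,-2.5,-7.9,0,0,0,0.5],[0,-2.8,-8.9,0,0,0,0.5],[0,-2.8,-8.9,0,0,0,0.5]]]'
python3 -c "
from h import *
for t in (75,40,0): pour(-.03,.11,t)"
```

```text
time: 12.1
tool_pos: [0.4415, 0.1709, 0.278]
tool_rot: [-2.841, -0.003, 0.057]
contact_force: [0.3, -0.3, -3.4]
opening: 0.0146
tip 75 H 0.11 shift cm [-0.05  2.    0.68] turn [ 0.659 -0.003  0.001] n>= 4.4
[array([ 0.52,  0.4 ,  1.49, -0.54,  1.56, -1.01])]
tip 40 H 0.11 shift cm [-0.05  1.07  1.32] turn [ 1.27  -0.002  0.002] n>= 8.5
[array([ 0.19,  0.21,  1.6 , -0.  ,  1.33, -1.43])]
tip 0 H 0.11 shift cm [-0.05 -0.21  1.26] turn [ 1.968 -0.002  0.003] n>= 13.1
[array([-0.23,  0.25,  1.76,  0.67,  1.41, -2.07])]
```

```bash
python3 -m pendant '[[[0,0.6,0.2,0.12,0,0,0.5],[0,1.2,0.4,0.26,0,0,0.5],[0,1.7,0.6,0.4,0,0,0.5],[0,2,0.7,0.54,0,0,0.5],[0,2,0.8,0.68,0,0,0.5],[0,1.8,0.9,0.82,0,0,0.5],[0,1.6,1,0.96,0,0,0.5],[0,1.3,1.2,1.1,0,0,0.5],[0,1.07,1.3,1.24,0,0,0.5],[0,0.8,1.3,1.38,0,0,0.5],[0,0.5,1.3,1.52,0,0,0.5],[0,0.3,1.3,1.66,0,0,0.5],[0,0,1.3,1.8,0,0,0.5],[0,-0.2,1.26,1.92,0,0,0.5],[0,-0.2,1.26,1.968,0,0,0.5],[0,-0.2,1.26,1.968,0,0,0.5]]]'
python3 - <<'E'
from h import *
s=status.observe();print(s['tool_pos']-R.from_euler('xyz',s['tool_rot']).apply([0,.0188,0]))
d2=cam('side');a=cv2.resize(d2['image'][130:250,240:360],(400,400),interpolation=3)
d=cam('top');b=cv2.resize(d['image'][220:320,155:265],(400,400),interpolation=3)
cv2.imwrite('pics/p4.png',np.hstack([a,b])[...,::-1])
W=cloud(d).reshape(-1,3);r=W[(np.hypot(W[:,0]-.56,W[:,1]-.17)<.1)&(W[:,2]>.22)]
rim=r[(r[:,2]>.26)&(r[:,0]>.505)];rect=cv2.minAreaRect((rim[:,:2]*1000).astype(np.float32));print('rim',rect,rim[:,2].max(),np.median(rim[:,2]))
c=np.array(rect[0])/1000
inn=r[np.hypot(*(r[:,:2]-c).T)<.02];print('cup floor z',np.percentile(inn[:,2],[5,50,95]))
A=np.c_[rim[:,:2],np.ones(len(rim))];print('rim tilt',np.linalg.lstsq(A,rim[:,2],rcond=None)[0])
fl=W[(np.abs((W[:,:2]-bo)@bx-.035)<.01)&(np.abs((W[:,:2]-bo)@by)<.04)&(W[:,2]<.2)];print('flap z',np.median(fl[:,2]),len(fl))
E
```

```text
time: 13.7
tool_pos: [0.4404, 0.1751, 0.2632]
tool_rot: [-0.874, 0.005, 0.055]
contact_force: [0.7, -0.1, -2.4]
opening: 0.0145
[0.44111953 0.16300737 0.27759443]
rim ((556.5460205078125, 174.46347045898438), (82.40938568115234, 82.57525634765625), 54.210609436035156) 0.2852127237297133 0.27596258134638396
cup floor z [0.22016773 0.22098704 0.22314766]
rim tilt [-0.04143316 -0.04906205  0.30615795]
flap z 0.17195166748710455 176
```

View pics/p4.png

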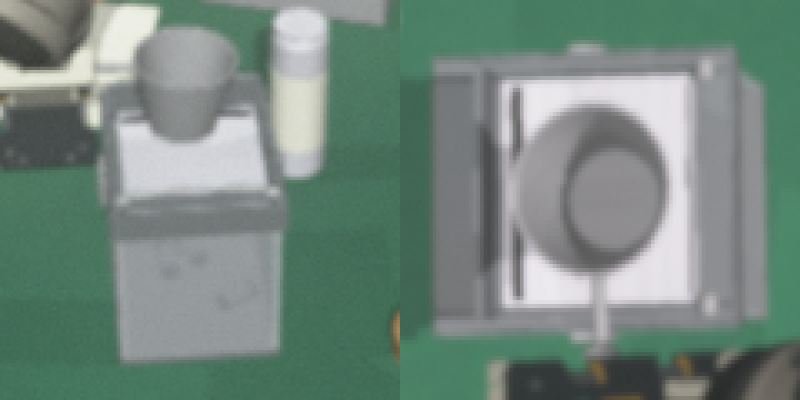

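The cup is empty and upright over the shut flap (flap z .172 = lid), and the cells are lying in the bin. Next I check the cup's tilt in the grip and plan the placing.

```bash
cat > rim.py <<'E'
from h import *
s=status.observe();R0=R.from_euler('xyz',s['tool_rot']);g=s['tool_pos']-R0.apply([0,.0188,0])
a=s['tool_rot'][2]; c0=g[:2]+.116*np.array([np.cos(a),np.sin(a)])
for n in('top','side'):
    W=cloud(cam(n)).reshape(-1,3);W=W[np.isfinite(W[:,0])]
    r=W[(np.hypot(*(W[:,:2]-c0).T)<.06)&(np.abs(W[:,2]-g[2]-.007)<.01)]
    for _ in range(3):
        c=np.linalg.lstsq(np.c_[2*r[:,:2],np.ones(len(r))],(r[:,:2]**2).sum(1),rcond=None)[0][:2]
        th=np.arctan2(r[:,1]-c[1],r[:,0]-c[0]);rr=np.hypot(*(r[:,:2]-c).T)
        keep=(rr>.038)&(rr<.046); 
        if keep.sum()>20: r=r[keep]
    th=np.arctan2(r[:,1]-c[1],r[:,0]-c[0])
    top=[]
    for k in np.arange(-np.pi*.85,np.pi*.85,.25):
        q=r[(np.abs(th-k)<.125)]
        if len(q)>2: top.append([np.cos(k)*.042,np.sin(k)*.042,np.sort(q[:,2])[-2]])
    top=np.array(top);f=np.linalg.lstsq(np.c_[top[:,:2],np.ones(len(top))],top[:,2],rcond=None)[0]
    print(n,'centre',c.round(4),'expected',c0.round(4),'slope xy',f.round(4),'grasp z',g[2].round(4),len(top))
E
python3 rim.py; python3 - <<'E'
from h import *
row([.4412,.163,.2776],Rt(9.4,40),tcp=False)
for yaw in(-20,-5,3,9.4):
  u=np.array([np.cos(np.radians(yaw)),np.sin(np.radians(yaw))]); 
  for z in (.20,.087): 
    p=np.array([.599,-.299])-.116*u
    print(yaw,z,[q.round(2) for q in ik([*p,z],Rt(yaw,40),n=4,q0=status.observe()['qpos'])])
E
```

```text
top centre [0.5552 0.1745] expected [0.5573 0.1706] slope xy [-0.0074  0.0078  0.2824] grasp z 0.2788 20
side centre [0.5544 0.1744] expected [0.5573 0.1706] slope xy [-0.0045 -0.0422  0.2811] grasp z 0.2788 15
shift cm [-0.17  0.03 -0.24] turn [ 0.003 -0.081  0.068] n>= 0.7
-20 0.2 [array([-0.93,  0.6 ,  1.43,  0.57,  1.55, -2.29])]
-20 0.087 [array([-0.93,  0.75,  1.52,  0.58,  1.35, -2.42])]
-5 0.2 [array([-0.91,  0.7 ,  1.23,  0.46,  1.74, -2.45])]
-5 0.087 [array([-0.91,  0.83,  1.32,  0.45,  1.54, -2.54])]
3 0.2 [array([-0.9 ,  0.76,  1.12,  0.4 ,  1.84, -2.53])]
3 0.087 [array([-0.9 ,  0.88,  1.21,  0.38,  1.64, -2.61])]
9.4 0.2 [array([-0.88,  0.81,  1.03,  0.35,  1.92, -2.6 ])]
9.4 0.087 [array([-0.88,  0.92,  1.12,  0.33,  1.72, -2.67])]
```

```bash
python3 - <<'E'
from h import *
u=np.array([np.cos(.0524),np.sin(.0524)]);p=np.array([.601,-.303])-.116*u
row([*p,.25],Rt(3,40),tcp=False);row([*p,.15],Rt(3,40),tcp=False)
E
```

```text
shift cm [  1.6  -28.19 -38.4 ] turn [ 0.003  0.005 -0.004] n>= 9.5
shift cm [  1.6 -20.5 -44.8] turn [ 0.003  0.005 -0.004] n>= 9.9
```

```bash
python3 -m pendant '[[[0,-0.6,-0.8,0,0,0,0.5],[0.1,-1.7,-2.3,0,0,0,0.5],[0.2,-3.2,-4.4,0,0,0,0.5],[0.3,-5,-6.8,0,0,0,0.5],[0.4,-6.9,-9.4,0,0,0,0.5],[0.5,-8.8,-12,0,0,0,0.5],[0.6,-10.7,-14.6,0,0,0,0.5],[0.7,-12.6,-17.2,0,0,0,0.5],[0.8,-14.5,-19.8,0,0,0,0.5],[0.9,-16.4,-22.4,0,0,0,0.5],[1,-18.3,-25,0,0,0,0.5],[1.1,-20.2,-27.6,0,0,0,0.5],[1.2,-22.1,-30.2,0,0,0,0.5],[1.3,-24,-32.8,0,0,0,0.5],[1.4,-25.7,-35,0,0,0,0.5],[1.5,-27.2,-37,0,0,0,0.5],[1.6,-28,-38,0,0,0,0.5],[1.6,-28.2,-38.4,0,0,0,0.5],[1.6,-28.2,-38.4,0,0,0,0.5]]]'
python3 -m pendant '[[[0,1,-0.8,0,0,0,0.5],[0,2.5,-2.1,0,0,0,0.5],[0,4,-3.4,0,0,0,0.5],[0,5.5,-4.6,0,0,0,0.5],[0,7,-5.9,0,0,0,0.5],[0,8.2,-6.9,0,0,0,0.5],[0,9.2,-7.7,0,0,0,0.5],[0,9.2,-7.7,0,0,0,0.5]]]'
python3 rim.py; python3 - <<'E'
from h import *
for n in('top','side'):
    d=cam(n);W=cloud(d).reshape(-1,3);C=d['image'].reshape(-1,3)
    m=(C.min(1)>170)&(np.abs(W[:,2]-.027)<.008)&(np.hypot(W[:,0]-.6,W[:,1]+.3)<.13);t=(np.abs(W[:,2])<.006)&(np.hypot(W[:,0]-.62,W[:,1]+.3)<.2)
    print(n,'card',np.median(W[m,2]),'table',np.median(W[t,2]))
E
```

```text
time: 15.8
tool_pos: [0.4841, -0.2977, 0.2344]
tool_rot: [-0.874, 0.001, 0.057]
contact_force: [0.5, 1.6, -1.4]
opening: 0.0144
time: 16.6
tool_pos: [0.4836, -0.2965, 0.1131]
tool_rot: [-0.872, 0.002, 0.058]
contact_force: [-0.0, 1.1, -1.5]
opening: 0.0146
top centre [ 0.5985 -0.2982] expected [ 0.6001 -0.3019] slope xy [-0.0049  0.0267  0.1303] grasp z 0.1275 21
side centre [ 0.5964 -0.2988] expected [ 0.6001 -0.3019] slope xy [-0.0027  0.0087  0.1304] grasp z 0.1275 17
top card 0.02732762443182557 table 0.0011221685338898002
side card 0.026870283021579677 table 0.0006333550009214317
```

```bash
python3 -m pendant '[[[0,0.6,-0.5,0,0,0,0.5],[0,1.4,-1.15,0,0,0,0.5],[0,2,-1.7,0,0,0,0.5],[0,2.4,-2,0,0,0,0.5],[0,2.6,-2.2,0,0,0,0.5],[0,2.6,-2.2,0,0,0,0.5],[0,2.6,-2.2,0,0,0,0.5]]]'
python3 -m pendant '[[[0,0.08,-0.06,0,0,0,0.5],[0,0.15,-0.13,0,0,0,0.5],[0,0.15,-0.13,0,0,0,0.5],[0,0.15,-0.13,0,0,0,0.5]]]'
```

```text
time: 17.5
tool_pos: [0.4843, -0.2977, 0.0809]
tool_rot: [-0.874, -0.0, 0.057]
contact_force: [0.7, -0.1, -2.8]
opening: 0.0142
time: 17.9
tool_pos: [0.4842, -0.2977, 0.0789]
tool_rot: [-0.874, 0.0, 0.057]
contact_force: [-0.1, 0.6, -2.4]
opening: 0.0146
```

```bash
for i in 1 2; do python3 -m pendant '[[[0,0.06,-0.05,0,0,0,0.5],[0,0.12,-0.1,0,0,0,0.5],[0,0.12,-0.1,0,0,0,0.5],[0,0.12,-0.1,0,0,0,0.5]]]' | grep -E 'pos|force'; python3 -c "
from h import *
print(status.observe()['torque'].round(2))"; done
```

```text
tool_pos: [0.4842, -0.2977, 0.0772]
contact_force: [0.3, 0.5, -2.2]
[-0.64  0.22  0.  ]
tool_pos: [0.4842, -0.2977, 0.0757]
contact_force: [-0.6, -0.0, -1.1]
[-0.52  0.22  0.05]
```

```bash
for i in 1 2; do python3 -m pendant '[[[0,0.04,-0.03,0,0,0,0.5],[0,0.08,-0.06,0,0,0,0.5],[0,0.08,-0.06,0,0,0,0.5],[0,0.08,-0.06,0,0,0,0.5]]]' | grep -E 'pos|force'; python3 -c "
from h import *
print(status.observe()['torque'].round(2))"; done
```

```text
tool_pos: [0.4841, -0.2976, 0.0748]
contact_force: [-1.4, 0.5, -1.7]
[-0.39  0.19  0.06]
tool_pos: [0.4841, -0.2976, 0.0738]
contact_force: [-1.8, 0.9, -0.8]
[-0.3   0.17  0.18]
```

```bash
for i in 1 2; do python3 -m pendant '[[[0,0.04,-0.03,0,0,0,0.5],[0,0.08,-0.06,0,0,0,0.5],[0,0.08,-0.06,0,0,0,0.5],[0,0.08,-0.06,0,0,0,0.5]]]' | grep -E 'pos|force'; python3 -c "
from h import *
print(status.observe()['torque'].round(2))"; done; python3 rim.py
```

```text
tool_pos: [0.4842, -0.2975, 0.0728]
contact_force: [-1.4, 1.1, -0.1]
[-0.24  0.14  0.27]
tool_pos: [0.4841, -0.2974, 0.0718]
contact_force: [-2.0, 1.7, 2.2]
[-0.11  0.17  0.29]
top centre [ 0.5986 -0.2998] expected [ 0.6006 -0.3028] slope xy [ 0.0058 -0.0087  0.0938] grasp z 0.0863 21
side centre [ 0.5968 -0.3001] expected [ 0.6006 -0.3028] slope xy [0.0126 0.0185 0.0924] grasp z 0.0863 18
```

The cup rests on the card (rim z ≈ .0925 = card + 65 mm, level). Releasing gently.

```bash
python3 -m pendant '[[[0,0,0,0,0,0,0.5],[0,0,0,0,0,0,0.5],[0,0,0,0,0,0,0.5]]]' 10; python3 -m pendant '[[[0,0,0,0,0,0,1.5],[0,0,0,0,0,0,1.7],[0,0,0,0,0,0,1.9],[0,0,0,0,0,0,2.2],[0,0,0,0,0,0,2.8],[0,0,0,0,0,0,3.5],[0,0,0,0,0,0,4],[0,0,0,0,0,0,4]]]'
python3 - <<'E'
from h import *
d=cam('side');a=cv2.resize(d['image'][220:420,200:420],(440,400),interpolation=3)
b=cv2.resize(cam('wrist')['image'],None,fx=.55,fy=.8333)[:400]
cv2.imwrite('pics/p5.png',np.hstack([a,b])[...,::-1])
E
```

```text
time: 20.7
tool_pos: [0.4842, -0.2975, 0.0717]
tool_rot: [-0.874, -0.0, 0.057]
contact_force: [-1.5, 0.9, 0.1]
opening: 0.0158
time: 21.5
tool_pos: [0.4842, -0.2975, 0.0717]
tool_rot: [-0.874, 0.0, 0.057]
contact_force: [0.5, 0.8, -0.2]
opening: 0.0397
```

View pics/p5.png

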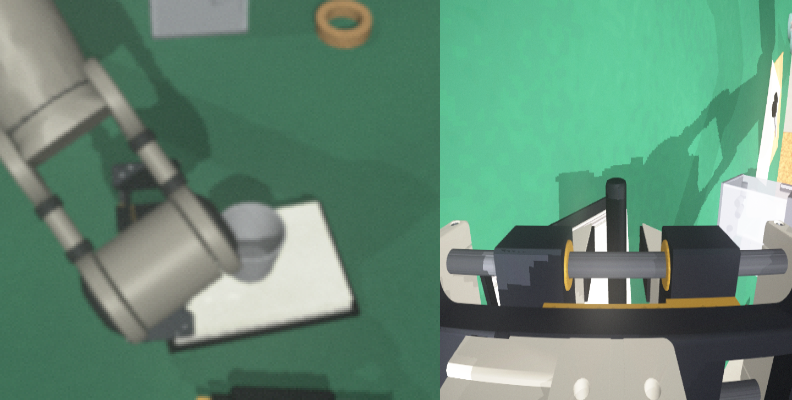

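The dipper stands free with its grip clear between the open jaws (wrist half, ~(616,240)). Backing straight out.

```bash
python3 -m pendant '[[[0,-1,0,0,0,0,4],[0,-2.5,0,0,0,0,4],[0,-5,0,0,0,0,4],[0,-8,0,0,0,0,4],[0,-12,0,0,0,0,4],[0,-15,0,0,0,0,4],[0,-15,-0,0,0,0,4],[0,-15,0,0,0,0,4]]]'
python3 - <<'E'
from h import *
a=cam('top');T=np.load('top.npz')
W=cloud(a)
def f(u0,u1,v0,v1,lo,hi):
    o=[]
    for w in(T['W'],W):
        q=w[v0:v1,u0:u1].reshape(-1,3);q=q[(q[:,2]>lo)&(q[:,2]<hi)];o.append(q.mean(0).round(4).tolist())
    return o
print('can',f(100,160,195,240,.1,.18));print('cone',f(100,155,245,290,.01,.14));print('tape',f(230,280,160,205,.01,.04));print('glue',f(500,565,185,290,.01,.05))
w=W.reshape(-1,3)
for n in('top','side'):
    w=cloud(cam(n)).reshape(-1,3)
    r=w[(np.hypot(w[:,0]-.598,w[:,1]+.3)<.055)&(w[:,2]>.087)&(w[:,2]<.1)&(w[:,0]>.562)]
    k=cv2.minAreaRect((r[:,:2]*1000).astype(np.float32));print(n,'rim',np.round(k[0],1),np.round(k[1],1),np.median(r[:,2]),'slope',np.linalg.lstsq(np.c_[r[:,:2]-.0,np.ones(len(r))],r[:,2],rcond=None)[0][:2])
w=W.reshape(-1,3);fl=w[(np.abs((w[:,:2]-bo)@bx+.0)<.05)&(np.abs((w[:,:2]-bo)@by)<.05)&(w[:,2]<.2)&(w[:,2]>.05)];print('flap z',np.percentile(fl[:,2],[2,50,98]))
x=cv2.resize(cam('side')['image'][140:400,220:440],(508,600),interpolation=3);cv2.imwrite('pics/p6.png',x[...,::-1])
E
```

```text
time: 22.4
tool_pos: [0.4895, -0.3939, 0.1868]
tool_rot: [-0.875, -0.0, 0.057]
contact_force: [-0.1, -0.0, 0.1]
opening: 0.0402
can [[0.6658, 0.3805, 0.1489], [0.6657, 0.3805, 0.1491]]
cone [[0.5683, 0.4001, 0.0562], [0.5684, 0.4002, 0.0558]]
tape [[0.7681, 0.1218, 0.024], [0.7679, 0.1214, 0.0241]]
glue [[0.6344, -0.4971, 0.0267], [0.6353, -0.4976, 0.0266]]
top rim [ 601.3 -300.3] [81.8 78.4] 0.09149394824780721 slope [-0.01591471  0.01391678]
side rim [ 613.3 -293.6] [49.4 88.4] 0.0901658472461544 slope [ 0.00590918 -0.00690697]
flap z [0.16541648 0.17098542 0.17604566]
```

View pics/p6.png

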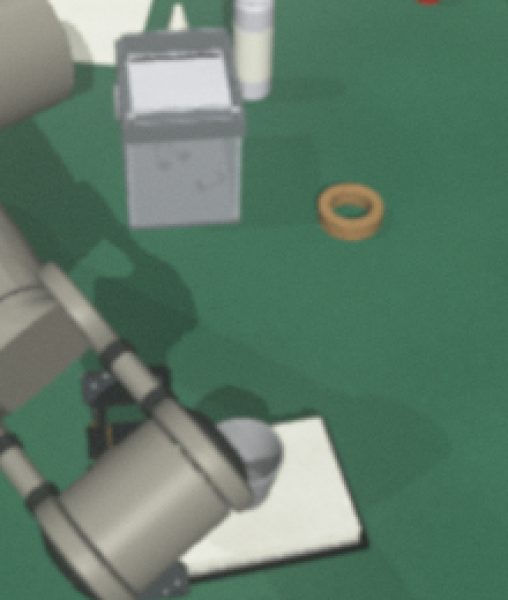

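The dipper stands upright on the card at (250,460). The flap is shut, the cells are in the bin (around (165–210,155–180)), and the bystanders are unmoved. Handing in.

```bash
python3 -c "
from h import *
print(robot.hand_in())"
```

```text
the job is handed in; nothing more can be done
None
```

The four cells went into the battery bin and the empty dipper now stands on the card. I handed in soon after 22.4 s of robot time; the hand-in gives no verdict.

I gripped the dipper's handle at 60 N with the hand rolled 40 degrees, pressed the flap open with the rim and tipped to about 113 degrees with a few small shakes. I then raised and righted the cup and lowered it onto the card in steps of about 1 mm. The measured force there was about 2 to 4 N, and I opened the fingers gradually.

Last checks:
- **Cup:** it was seen empty after pouring. It stands at about (0.60, -0.30), within a few mm of the tray's middle. The rim is level within the measurement noise (slope under about 0.02), at 65 mm above the card.
- **Flap and cells:** the flap is flush with the lid (z 0.171). The cells show as blurred dark shapes through the clear front of the bin, so I did not resolve them one by one.
- **Bystanders:** none moved by more than about 1 mm.
- **Disagreement:** the last side-camera rim fit was off because the arm partly hid the cup, so I relied on the top view.

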